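# Free the jammed hardware caddy from its stock bin

## Robot

A 6-joint arm with a two-finger parallel gripper is mounted at the origin on the work surface. World frame = base frame: x ahead of the robot, y to its left, z up, the work surface at z = 0. Lengths are in m, angles in rad, forces in N, time in s.
With the tool pointing down it reaches from about 0.325 to 0.775 m from the base axis. Payload 5.5 kg.
Tool frame: the origin (TCP) lies between the finger pads; the fingertips stand 25 mm ahead of it and the grasp point (between the pads) lies 6 mm ahead of it; z points along the fingers, y is the line along which they close (so a half turn about z gives the same grasp; the last joint's range is limited). The gripper opens to 88 mm and grips with 3 to 60 N. Pads are 20 mm wide; open, the fingers measure 115 mm over their backs; the gripper's body (75 mm by 178 mm) begins 61 mm behind the grasp point.
Start: joints at [-1.242, 0.091, 1.231, -0, 1.82, -0.057], TCP at [0.226, -0.556, 0.248] pointing down, gripper open.
Joint ranges: [-2.87, 2.87], [-0.86, 2.18], [0.17, 2.46], [-1.51, 4.65], [0.06, 2.69], [-2.65, 2.65]. Speed limits (rad/s): [2.57, 2.57, 3.01, 3.14, 3.14, 3.14].

## Interface

Orientations are given as a rotation vector (axis times angle).
In Python, from cell import status, snapshot, camera_info, job gives the robot as it stands.
- The arm moves only by the shell command python3 -m crank 'ROWS' [OPENING] [FORCE]. ROWS is JSON, a list of rows, each a list of 2 entries, a list of its own where there are three numbers: the shift along the tool's x, y, z in units of 30 mm (1.0 is 30 mm), then the turn about the tool's z in units of 6 degrees (1.0 is 6 degrees). In form: [[[dx, dy, dz], roll], ...]. A call has 1 to 12 rows; each row shifts and turns the commanded pose from where the row before left it, along the tool's axes as they then stand; what a row does not reach is not made up. A row lasts 1/10 s, in which the tool goes at most 50 mm and 8.59 degrees, less where a joint would pass 70% of its speed; a pose out of reach is approached as far as the arm can. A call is refused whole if a number of a shift passes 1 or a number of a turn 1, either way. A call with a gripper value outside its range is refused whole. OPENING is the opening, from 0 (shut) to 1 (fully open), set as the call begins (- or left out, the last holds). The fingers move at their own pace and stop on an object; FORCE is the grip in N (left out, the last holds). Time passes only in rows, so rows that do not move let the fingers close. It gives the time, the measured TCP pose, the force, the opening and the grip force at its end, in the units of the state.
- status.get_obs(): the state, without advancing time (a new reading comes with each control period).
- snapshot(name): name is "scene" or "top" or "wrist"; returns the picture (400x640x3 uint8, red, green, blue); there is no depth.
- camera_info(name): a dict with "vfov" (degrees; the focal length in pixels is half the picture's height over the tangent of half this angle, whatever the lens; pixels are square), "cx", "cy" (the principal point, pixels), "rvec" (rotation vector, rad) and "tvec" (3), from world to camera coordinates, as OpenCV has them. Camera axes: x right, y down, z forward; pixel columns grow to the right and rows downward; lengths in m; the calibration is good to about 2 mm. A picture is of the moment at which its call begins: read the wrist's pose just before it. camera_info takes no time and is no camera call; for the wrist camera it gives the pose at the moment of the call.
- job.hand_in(): hands the job in; it is judged then, once.
The state is a dict: "t": time; "joints": joint angles; "joint_vel": joint speeds; "joint_efforts": joint torques, N m; "tcp_pos": TCP position; "orientation": TCP orientation; "contact_force": force on the tool from outside, world axes, zero at the start; "moment": the same for the moment, N m; "grip_width": opening from 0.0 (shut) to 1.0 (fully open); "grasp_force": force on a finger pad.
Only numpy, scipy, OpenCV 4.12 (cv2) and the standard library are available. Lean on these libraries where they do the work, as an engineer would, in place of code of your own. Each camera call takes 0.05 s, during which the arm holds its last target. There are 200 camera calls.

## Task

The plywood hardware caddy has dropped askew into the grey stock bin and its corners are caught under the turned-in lips. First move the tall blue carton that stands in the way in front of the bin onto the rubber mat, upright; then take the caddy by its leaning handle, turn it level while it is still down in the bin so that its corners come free, lift it out and set it down gently, upright, inside the rimmed steel tray. Let go of both and leave everything else on the counter where it is.

Things in the scene. Friction and masses are not known exactly. Their poses are not given: they have to be found in the camera images.
- bin: Fixed grey steel stock bin, open on top. Origin: centre of its underside; x along its length from the end near the robot to the far end, z up. Outside 142 (x) x 100 (y) x 111 mm high, walls and floor 4 mm, inside 134 x 92 mm. Inside the far (+x) wall runs a rail 10 mm wide, its top 50 mm above the underside.
- bin_mouth (a point): Centre of the bin's mouth, 111 mm above its underside. Along the top of both x ends a lip 7 mm wide and 5 mm thick is turned inward, so the mouth is 120 mm long (x) and 92 mm wide; the y sides have no lip. A level caddy passes with 6 mm to spare at each end; over the bin's middle it is level and clear of the rail when its underside is 50 mm or more above the bin's underside.
- caddy_mid (a point): Centre (half-way up) of the loose plywood caddy, 0.4 kg: an open box 108 (x) x 80 (y) x 68 mm high with a handle board in the middle; 150 mm high in all, this point 75 mm above its underside. Starts tipped about 26 degrees about the bin's y: near end on the bin's floor, its top edge against the near wall under the lip, far end up on the rail. So tipped it is longer than the mouth.
- caddy_grip (a point): Where to take the caddy's handle, on its axis 134 mm above its underside. The handle is an upright wooden board 12 mm thick (caddy x), 50 mm wide (caddy y), its top 150 mm above the underside, 82 mm clear of the box. At the start it leans with the caddy, towards the robot. Axes as the caddy's: x along its length, z up the handle.
- carton_mid (a point): Centre (half-way up) of the tall blue carton, 50 (x) x 60 (y) x 150 mm high, about 0.25 kg, standing upright about 10 mm from the bin's near end, in the way of a gripper that leans with the handle. z up.
- mat: Fixed flat square black rubber mat, 180 x 180 mm, 4 mm thick, lying on the counter on one side of the bin (either side). Origin: centre of its underside.
- tray: Fixed shallow rimmed steel tray, outside 210 (x) x 170 (y) x 16 mm, walls and floor 5 mm, on the other side of the bin. Origin: centre of its underside.
- hinge: Bystander: brass butt hinge 50 x 42 mm lying flat near the bin's left side. Origin: its underside.
- jar: Bystander: clear screw jar, 42 mm across, 65 mm high, just beyond the bin's far end. Origin: its underside.
- pack_a: Bystander: low blue carton 60 x 90 x 45 mm, behind on the left. Origin: its underside.
- pack_b: Bystander: blue carton 50 x 60 x 120 mm, behind on the right. Origin: its underside.
- driver: Bystander: black screwdriver lying far out on the right. Origin: its underside.
- tape: Bystander: tape measure in a black case 62 x 62 x 32 mm, near the bin, on its left towards the robot. Origin: its underside.
There are look-alikes about, which are no part of the job. Leave any turquoise or yellow look-alike of the part that bears carton_mid alone.

How it is judged:
By the outcome, as a careful person would: the job done as asked, in the order asked, and still so for the second after the job is handed in, with the robot touching nothing.
It also fails if it takes over 64 s, if anything falls off the work surface, if the arm or the gripper's body presses on something with over 40 N, if the wrist force passes 120 N, or if a joint passes its speed limit or range.

## Working session

There is one attempt and no reset: what is moved stays moved. The work goes in short steps, Python scripts to look and compute and a shell command to move; the robot and the scene stay as the last step left them, time stands still between calls to the robot, and variables do not carry over. Pictures are saved under pics/ and viewed, at most 10 in all, crops included, and the job is handed in when it is done.

```bash
ls; mkdir -p pics; cat > h.py <<'E'
import numpy as np, cv2, sys
sys.path.insert(0,'.')
from cell import status, snapshot, camera_info, job
def cam(n):
    c=camera_info(n); R=cv2.Rodrigues(np.array(c['rvec'],float))[0]; t=np.array(c['tvec'],float)
    f=200/np.tan(np.radians(c['vfov'])/2); return R,t,f,c['cx'],c['cy']
def ray(C,u,v):
    R,t,f,cx,cy=C; d=R.T@np.array([(u-cx)/f,(v-cy)/f,1.]); return -R.T@t,d/np.linalg.norm(d)
def onz(C,u,v,z):
    o,d=ray(C,u,v); return o+d*(z-o[2])/d[2]
def tri(rs):
    A=sum(np.eye(3)-np.outer(d,d) for o,d in rs); b=sum((np.eye(3)-np.outer(d,d))@o for o,d in rs)
    p=np.linalg.solve(A,b); return p,[np.linalg.norm((np.eye(3)-np.outer(d,d))@(p-o)) for o,d in rs]
def proj(C,p):
    R,t,f,cx,cy=C; q=R@np.array(p)+t; return q[:2]/q[2]*f+[cx,cy]
def save(n,fn):
    im=snapshot(n); cv2.imwrite('pics/'+fn,im[:,:,::-1]); return im
E
python3 - <<'E'
from h import *
for n in('scene','top'):
    save(n,n+'0.png'); c=camera_info(n); print(n,c); C=cam(n); print(-C[0].T@C[1])
o=status.get_obs(); print(o)
E
```

```text
pics
scene {'vfov': 56.523054958534885, 'cx': 323.66501394618194, 'cy': 202.82309953316985, 'rvec': array([ 1.90436966,  1.42308667, -0.65783207]), 'tvec': array([-0.08101461, -0.28469466,  1.58240681])}
[ 1.35170411 -0.30555868  0.81924088]
top {'vfov': 45.20735982984341, 'cx': 315.530419332802, 'cy': 200.27793225385327, 'rvec': array([ 1.93882094, -2.28401353,  0.229166  ]), 'tvec': array([-0.00231985,  0.60584788,  1.17843828])}
[ 0.3471816  -0.06673848  1.27702183]
{'t': 0.1, 'joints': array([-1.24169815e+00,  9.17744758e-02,  1.23177132e+00,  9.77524438e-06,
        1.81979932e+00, -5.66675072e-02]), 'joint_vel': array([ 0.00100442, -0.00058986, -0.00343813, -0.00045237,  0.00146127,
       -0.00059676]), 'joint_efforts': array([ 2.50782265e-03, -4.47857881e+01, -4.07570744e+01,  7.01659382e-02,
        2.84020894e-02, -1.19238930e-04]), 'tcp_pos': array([ 0.22570734, -0.55568441,  0.24662206]), 'orientation': array([-3.08162800e+00, -6.01879608e-01,  3.58864311e-04]), 'contact_force': array([-0.76056753,  0.51035191, -0.11416241]), 'moment': array([0.01680859, 0.02714258, 0.03656474]), 'grasp_force': 0.0, 'grip_width': 1.0027636344029422}
```

View pics/scene0.png

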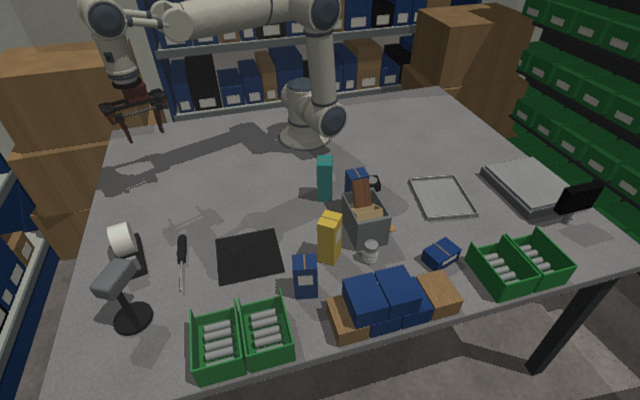

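View pics/top0.png

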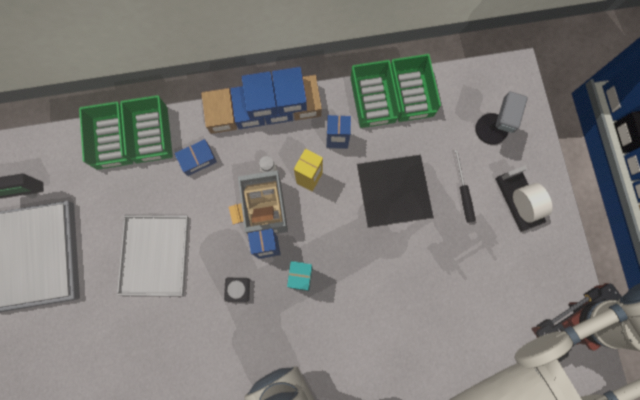

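The scene picture shows the blue carton at (357,178) in front of the bin (365,215), with the caddy's handle at (361,190). The mat is at (250,256) and the tray at (442,197). In the top picture the carton is at (263,243), the bin at (262,203), the mat at (395,190) and the tray at (154,255).

Things that could be taken for the carton, in top-view pixels: blue by the bin (263,243), turquoise (300,276), yellow (309,169), pack_b (339,131) and pack_a (196,157). I choose (263,243), the one touching the bin's near end. A close crop will check this.

```bash
python3 - <<'E'
from h import *
a=cv2.imread('pics/top0.png')[150:300,215:325]; b=cv2.imread('pics/scene0.png')[145:265,310:410]
a=cv2.resize(a,None,fx=4,fy=4,interpolation=cv2.INTER_CUBIC)  #440x600
b=cv2.resize(b,None,fx=3.6,fy=3.6,interpolation=cv2.INTER_CUBIC) #360x432
o=np.zeros((600,800,3),np.uint8); o[:,:440]=a; o[:432,440:]=b; cv2.imwrite('pics/crop0.png',o)
T=cam('top');im=cv2.imread('pics/top0.png'); g=im.max(2)
def quad(m,x0,y0,x1,y1):
    k=np.zeros_like(m); k[y0:y1,x0:x1]=m[y0:y1,x0:x1]
    c=max(cv2.findContours(k,cv2.RETR_EXTERNAL,cv2.CHAIN_APPROX_NONE)[0],key=cv2.contourArea); return cv2.boxPoints(cv2.minAreaRect(c))
q=quad((g<50).astype(np.uint8)*255,350,145,440,235); print('mat',q.round(1).tolist()); P=np.array([onz(T,*p,.004) for p in q]);print(P.mean(0).round(4),P.round(3).tolist())
q=quad((im.min(2)>150).astype(np.uint8)*255,112,205,195,305); print('tray',q.round(1).tolist());P=np.array([onz(T,*p,.01) for p in q]);print(P.mean(0).round(4),P.round(3).tolist())
hsv=cv2.cvtColor(im,cv2.COLOR_BGR2HSV); m=cv2.inRange(hsv,(105,130,60),(125,255,255))
q=quad(m,245,222,285,265);P=np.array([onz(T,*p,.15) for p in q]);print('carton',q.round(1).tolist(),P.mean(0).round(4),P.round(3).tolist())
E
```

```text
Traceback (most recent call last):
ValueError: max() iterable argument is empty
```

View pics/crop0.png

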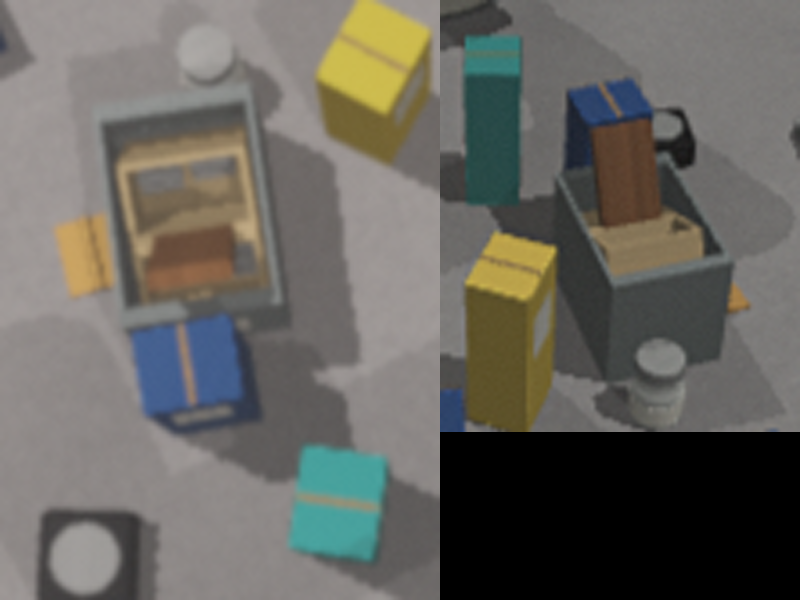

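The crop confirms the choice. In it, the blue carton's top corners are at (132,335), (235,318), (243,398) and (145,415) in the left (top-view) part. They are at (567,93), (628,80), (653,107) and (592,125) in the right (scene) part. The bin rim's far corners are at (98,108) and (248,88). The reddish handle leans towards the robot.

```bash
python3 - <<'E'
from h import *
T=cam('top');S=cam('scene');im=cv2.imread('pics/top0.png')
t=lambda x,y:ray(T,x/4+215,y/4+150); s=lambda x,y:ray(S,(x-440)/3.6+310,y/3.6+145)
# carton top corners: top view FL,FR,NR,NL ; scene: FL=(653,107) FR=(592,125) NR=(567,93) NL=(628,80)
for n,a,b in [('FL',(132,335),(653,107)),('FR',(235,318),(592,125)),('NR',(243,398),(567,93)),('NL',(145,415),(628,80)),
  ('binFL',(98,108),(732,262)),('binFR',(248,88),(612,308)),('binNR',(287,307),(556,180))]:
    p,r=tri([t(*a),s(*b)]); print(n,p.round(4),np.round(r,4), onz(T,a[0]/4+215,a[1]/4+150,.15 if len(n)<3 else .111).round(4))
print('binNL',onz(T,122/4+215,322/4+150,.111).round(4))
def quad(m,x0,y0,x1,y1):
    k=np.zeros_like(m); k[y0:y1,x0:x1]=m[y0:y1,x0:x1]
    c=max(cv2.findContours(k,cv2.RETR_EXTERNAL,cv2.CHAIN_APPROX_NONE)[0],key=cv2.contourArea); return cv2.boxPoints(cv2.minAreaRect(c))
g=im.max(2); print(g[190,395],im[255,154],im[255,200],im[216,154])
q=quad((g<75).astype(np.uint8)*255,345,145,445,235);P=np.array([onz(T,*p,.004) for p in q]);print('mat',P.mean(0).round(4),P.round(3).tolist())
for e,k in((.9,0),):
  b=cv2.GaussianBlur(im,(3,3),0); m=(b.min(2)>im[255,154].min()-15).astype(np.uint8)*255
  q=quad(m,112,205,195,305);P=np.array([onz(T,*p,.01) for p in q]);print('tray',P.mean(0).round(4),P.round(3).tolist())
E
```

```text
FL [0.5256 0.073  0.1521] [0.0009 0.0009] [0.5256 0.0724 0.15  ]
FR [0.5275 0.0151 0.1471] [0.0043 0.0043] [0.5257 0.0108 0.15  ]
NR [0.4787 0.0138 0.1464] [0.0006 0.0006] [0.4781 0.013  0.15  ]
NL [0.4777 0.0708 0.1477] [0.0006 0.0006] [0.4776 0.0711 0.15  ]
binFL [0.6781 0.0806 0.11  ] [0.0015 0.0015] [0.6773 0.0791 0.111 ]
binFR [ 0.6804 -0.0153  0.09  ] [0.0007 0.0007] [ 0.6747 -0.0156  0.111 ]
binNR [ 0.5356 -0.016   0.1022] [0.0027 0.0027] [ 0.5335 -0.019   0.111 ]
binNL [0.5407 0.0821 0.111 ]
56 [175 177 180] [144 145 151] [146 148 151]
mat [ 0.6022 -0.3192  0.004 ] [[0.69, -0.232, 0.004], [0.692, -0.412, 0.004], [0.514, -0.404, 0.004], [0.513, -0.228, 0.004]]
tray [0.5323 0.342  0.01  ] [[0.45, 0.432, 0.01], [0.65, 0.402, 0.01], [0.614, 0.25, 0.01], [0.415, 0.285, 0.01]]
```

The carton's top centre is at (0.502, 0.043, 0.15) and it stands square to the world axes. Every move keeps the tool vertical, so I'll grip the caddy handle across its 50 mm width (along y). That way it can pivot in the pads.

```bash
python3 -m crank '[[[0,0,-0.6],0.92],[[0,0,-0.6],0.92],[[0,0,-0.6],0.92],[[0,0,-0.6],0.92],[[0.42,-0.9,0],0],[[0.42,-0.9,0],0],[[0.42,-0.9,0],0],[[0.42,-0.9,0],0],[[0.42,-0.9,0],0],[[0.42,-0.9,0],0],[[0.42,-0.9,0],0],[[0.42,-0.9,0],0]]' 1
python3 -m crank '[[[0.42,-0.9,0],0],[[0.42,-0.9,0],0],[[0.42,-0.9,0],0],[[0.42,-0.9,0],0],[[0.42,-0.9,0],0],[[0.42,-0.9,0],0],[[0.42,-0.9,0],0],[[0.42,-0.9,0],0],[[0.42,-0.9,0],0],[[0.3,-0.6,0],0],[[0,0,0],0],[[0,0,0],0]]'
python3 - <<'E'
from h import *
o=status.get_obs();print(o['tcp_pos'],cv2.Rodrigues(o['orientation'])[0].round(3).tolist(),o['joints'].round(2))
save('wrist','w1.png');C=cam('wrist');print(-C[0].T@C[1])
T=cam('top');print('tray',np.mean([onz(T,*p,.016) for p in [(126,215),(187,214),(184,296),(120,296)]],0),[onz(T,*p,.016).round(3).tolist() for p in [(126,215),(187,214),(184,296),(120,296)]])
E
```

```text
t: 1.3
tcp_pos: [0.3268, -0.3387, 0.3192]
orientation: [-3.141, -0.0, 0.001]
contact_force: [0.4, 1.0, 0.2]
grip_width: 0.998
grasp_force: 0.0
t: 2.5
tcp_pos: [0.4486, -0.0788, 0.3193]
orientation: [3.141, 0.002, -0.002]
contact_force: [0.2, -0.7, 0.1]
grip_width: 0.995
grasp_force: 0.0
[ 0.44864241 -0.0788289   0.31927256] [[1.0, 0.001, -0.001], [0.001, -1.0, -0.0], [-0.001, 0.0, -1.0]] [-0.25 -0.27  1.44 -0.    1.97  1.32]
[ 0.52106142 -0.07775989  0.45670584]
tray [0.53238055 0.33915344 0.016     ] [[0.65, 0.404, 0.016], [0.626, 0.243, 0.016], [0.413, 0.273, 0.016], [0.44, 0.437, 0.016]]
```

View pics/w1.png

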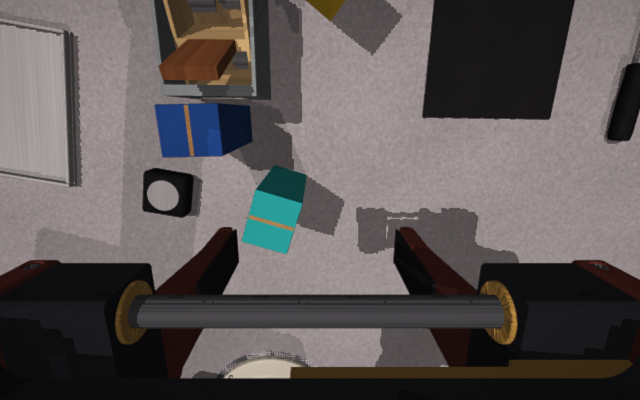

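The wrist view shows the blue carton's top at (155,104)–(222,157), the handle at (197,60) and turquoise at (273,215). I'll refine the carton from this view and then move over it.

```bash
python3 - <<'E'
from h import *
C=cam('wrist');S=cam('scene')
P=[onz(C,*p,.15) for p in [(155,104),(217,103),(222,157),(162,157)]];print(np.round(P,3).tolist(),np.mean(P,0))
s=lambda x,y:ray(S,(x-440)/3.6+310,y/3.6+145)
w=[(155,104),(217,103),(222,157),(162,157)];sc=[(653,107),(592,125),(567,93),(628,80)]
print([tri([ray(C,*a),s(*b)])[0].round(3).tolist() for a,b in zip(w,sc)])
E
```

```text
[[0.527, 0.073, 0.15], [0.528, 0.015, 0.15], [0.477, 0.014, 0.15], [0.477, 0.073, 0.15]] [0.50256742 0.04381387 0.15      ]
[[0.527, 0.072, 0.153], [0.529, 0.018, 0.147], [0.477, 0.015, 0.145], [0.477, 0.072, 0.148]]
```

```bash
python3 -m crank '[[[0.3,-0.68,0],0],[[0.3,-0.68,0],0],[[0.3,-0.68,0],0],[[0.3,-0.68,0],0],[[0.3,-0.68,0],0],[[0.3,-0.68,0],0],[[0,0,0],0],[[0,0,0],0]]'
```

```text
t: 3.35
tcp_pos: [0.5026, 0.0426, 0.3195]
orientation: [3.141, -0.0, -0.001]
contact_force: [-0.7, 0.2, -0.2]
grip_width: 0.998
grasp_force: 0.0
```

```bash
python3 -m crank '[[[0,-0.04,0.6],0],[[0,0,0.7],0],[[0,0,0.7],0],[[0,0,0.7],0],[[0,0,0.7],0],[[0,0,0.7],0],[[0,0,0.7],0],[[0,0,0.7],0],[[0,0,0.6],0],[[0,0,0],0],[[0,0,0],0]]'
python3 -m crank '[[[0,0,0],0],[[0,0,0],0],[[0,0,0],0],[[0,0,0],0],[[0,0,0],0],[[0,0,0],0],[[0,0,0],0],[[0,0,0],0],[[0,0,0],0],[[0,0,0],0]]' 0.5 15
```

```text
t: 4.45
tcp_pos: [0.5026, 0.0437, 0.1371]
orientation: [3.141, -0.002, 0.0]
contact_force: [-0.2, 0.2, 0.6]
grip_width: 1.0
grasp_force: 0.0
t: 5.45
tcp_pos: [0.503, 0.0447, 0.1372]
orientation: [3.141, 0.001, 0.002]
contact_force: [0.3, -2.5, 4.7]
grip_width: 0.684
grasp_force: 14.9
```

The opening of 60 mm is right for the carton. Next I lift it, carry it over the yellow and turquoise look-alikes, and take it to the mat.

```bash
python3 -m crank '[[[0,0,-0.2],0],[[0,0,-0.4],0],[[0,0,-0.6],0],[[0,0,-0.7],0],[[0,0,-0.7],0],[[0,0,-0.7],0],[[0,0,-0.7],0],[[0,0,-0.7],0],[[0,0,-0.7],0],[[0,0,-0.5],0],[[0,0,-0.4],0],[[0,0,0],0]]' - 25
python3 -m crank '[[[0.1,0.3,0],0],[[0.15,0.5,0],0],[[0.2,0.7,0],0],[[0.2,0.7,0],0],[[0.2,0.7,0],0],[[0.2,0.7,0],0],[[0.2,0.7,0],0],[[0.2,0.7,0],0],[[0.2,0.7,0],0],[[0.2,0.7,0],0],[[0.2,0.7,0],0],[[0.2,0.7,0],0]]'
python3 -m crank '[[[0.2,0.7,0],0],[[0.2,0.7,0],0],[[0.2,0.7,0],0],[[0.2,0.7,0],0],[[0.2,0.7,0],0],[[0.15,0.5,0],0],[[0.1,0.3,0],0],[[0,0,0],0],[[0,0,0],0]]'
```

```text
t: 6.65
tcp_pos: [0.503, 0.0449, 0.3276]
orientation: [-3.141, -0.001, -0.004]
contact_force: [0.5, -0.1, -2.3]
grip_width: 0.686
grasp_force: 24.8
t: 7.85
tcp_pos: [0.5701, -0.1916, 0.324]
orientation: [-3.141, 0.001, 0.004]
contact_force: [-0.3, 0.5, -3.1]
grip_width: 0.686
grasp_force: 24.8
t: 8.75
tcp_pos: [0.6077, -0.3183, 0.325]
orientation: [-3.141, -0.0, 0.002]
contact_force: [0.0, 0.3, -2.7]
grip_width: 0.684
grasp_force: 24.8
```

```bash
python3 -m crank '[[[0,0,0.4],0],[[0,0,0.7],0],[[0,0,0.7],0],[[0,0,0.7],0],[[0,0,0.7],0],[[0,0,0.7],0],[[0,0,0.7],0],[[0,0,0.6],0],[[0,0,0.4],0],[[0,0,0.2],0],[[0,0,0],0]]'
python3 -m crank '[[[0,0,0.1],0],[[0,0,0.1],0],[[0,0,0.06],0],[[0,0,0],0]]'
```

```text
t: 9.85
tcp_pos: [0.6077, -0.3176, 0.1511]
orientation: [-3.141, -0.001, 0.001]
contact_force: [-0.1, 0.3, -2.4]
grip_width: 0.688
grasp_force: 24.8
t: 10.25
tcp_pos: [0.6078, -0.3182, 0.1437]
orientation: [-3.142, -0.001, 0.0]
contact_force: [0.7, -0.6, -1.9]
grip_width: 0.686
grasp_force: 24.8
```

```bash
python3 -m crank '[[[0,0,0.05],0],[[0,0,0.05],0],[[0,0,0],0],[[0,0,0],0]]'
```

```text
t: 10.65
tcp_pos: [0.608, -0.3183, 0.1413]
orientation: [3.141, 0.001, 0.001]
contact_force: [0.2, -0.6, 0.6]
grip_width: 0.681
grasp_force: 24.8
```

Contact is made: the force went from -2.4 to +0.6 N. I release, retreat upwards and go back towards the bin.

```bash
python3 -m crank '[[[0,0,0],0],[[0,0,0],0],[[0,0,0],0],[[0,0,0],0],[[0,0,0],0],[[0,0,-0.4],0],[[0,0,-0.7],0],[[0,0,-0.8],0],[[0,0,-0.8],0],[[0,0,-0.8],0],[[0,0,-0.8],0],[[0,0,-0.8],0]]' 1
python3 -m crank '[[[0,0,-0.6],0],[[-0.3,-0.7,0],0],[[-0.3,-0.7,0],0],[[-0.3,-0.7,0],0],[[-0.3,-0.7,0],0],[[-0.3,-0.7,0],0],[[-0.3,-0.7,0],0],[[-0.3,-0.7,0],0],[[-0.3,-0.7,0],0],[[-0.3,-0.7,0],0],[[-0.3,-0.7,0],0],[[-0.3,-0.7,0],0]]'
python3 -m crank '[[[-0.1,-0.7,0],0],[[-0.1,-0.7,0],0],[[0,-0.7,0],0],[[0,-0.7,0],0],[[0,0,0],0],[[0,0,0],0]]'
python3 - <<'E'
from h import *
o=status.get_obs();print(o['tcp_pos'])
w=save('wrist','w2.png');C=cam('wrist');np.save('C2.npy',np.array([*C[0].ravel(),*C[1],*C[2:]]))
save('scene','s2.png');s=cv2.imread('pics/s2.png')
a=cv2.imread('pics/w2.png')[0:300,100:540];b=cv2.resize(s[160:280,200:420],None,fx=2.4,fy=2.4)
o=np.zeros((600,560,3),np.uint8);o[:300,:440]=a;o[300:588,:528]=b;cv2.imwrite('pics/c2.png',o)
E
```

```text
t: 11.85
tcp_pos: [0.6077, -0.318, 0.2961]
orientation: [3.141, 0.001, 0.002]
contact_force: [-0.4, 0.1, -0.2]
grip_width: 0.999
grasp_force: 0.0
t: 13.05
tcp_pos: [0.5082, -0.0864, 0.3131]
orientation: [3.141, 0.001, 0.002]
contact_force: [-0.3, 0.3, 1.2]
grip_width: 1.001
grasp_force: 0.0
t: 13.65
tcp_pos: [0.5027, -0.0032, 0.3127]
orientation: [3.141, 0.002, 0.002]
contact_force: [0.5, 0.7, 0.1]
grip_width: 1.0
grasp_force: 0.0
[ 0.50271426 -0.0032209   0.31273981]
```

View pics/c2.png

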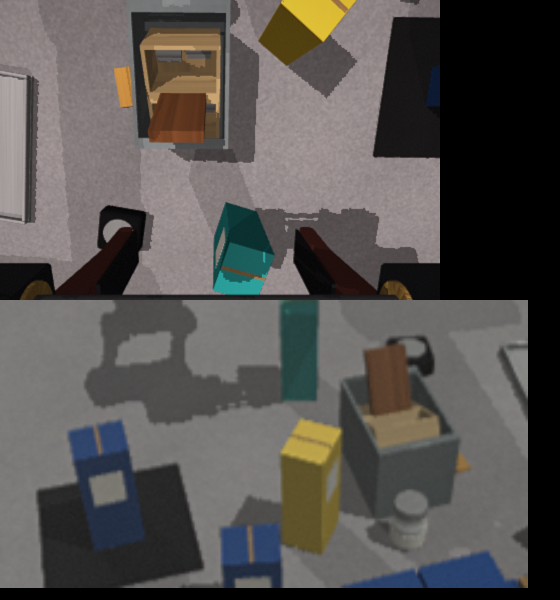

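The carton stands upright on the mat. The handle's top edge is at crop pixels (149,139)–(204,142) in the wrist part and (364,350)–(406,343) in the scene part. The bin rim is clear.

```bash
python3 - <<'E'
from h import *
C=cam('wrist');S=cam('scene')
s=lambda x,y:ray(S,x/2.4+200,(y-300)/2.4+160); w=lambda x,y:ray(C,x+100,y)
L=tri([w(149,139),s(406,343)]);R=tri([w(204,142),s(364,350)]);print('near top edge L',L,'R',R)
c=(L[0]+R[0])/2; a=np.radians(26); print('mid',c,'bin mouth pts',[onz(C,x+100,y,.111).round(4).tolist() for x,y in [(138,149),(229,148),(133,12),(231,11)]])
# near top edge -> grip point: 6mm toward +x' , 16 down along axis
ux=np.array([np.cos(a),0,np.sin(a)]);uz=np.array([-np.sin(a),0,np.cos(a)])
g=c+.006*ux-.016*uz;print('grip',g,'bottom centre',g-.134*uz)
E
```

```text
near top edge L (array([0.55150949, 0.06042744, 0.16133555]), [np.float64(0.002359776057561699), np.float64(0.002359776057561753)]) R (array([0.54833723, 0.0089677 , 0.16010097]), [np.float64(0.0008590286212563291), np.float64(0.0008590286212563479)])
mid [0.54992336 0.03469757 0.16071826] bin mouth pts [[0.536, 0.0811, 0.111], [0.537, -0.0169, 0.111], [0.6676, 0.0773, 0.111], [0.6685, -0.0174, 0.111]]
grip [0.56233006 0.03469757 0.14896778] bottom centre [0.6210718  0.03469757 0.02852938]
```

The grip point is at about (0.561, 0.0345, 0.149), and the geometry agrees with the 26° tilt and the bin walls. I approach with the fingers astride the 50 mm width.

```bash
python3 -m crank '[[[0.48,-0.31,0],0],[[0.48,-0.31,0],0],[[0.48,-0.31,0],0],[[0.48,-0.31,0],0],[[0,0,0],0],[[0,0,0.6],0],[[0,0,0.6],0],[[0,0,0.6],0],[[0,0,0.6],0],[[0,0,0],0],[[0,0,0],0]]'
```

```text
t: 14.85
tcp_pos: [0.56, 0.0333, 0.2402]
orientation: [3.141, -0.001, -0.0]
contact_force: [-0.2, -0.7, -0.1]
grip_width: 0.996
grasp_force: 0.0
```

```bash
python3 -m crank '[[[0.04,-0.04,0.5],0],[[0,0,0.5],0],[[0,0,0.5],0],[[0,0,0.5],0],[[0,0,0.5],0],[[0,0,0.33],0],[[0,0,0],0],[[0,0,0],0]]'
python3 -m crank '[[[0,0,0],0],[[0,0,0],0],[[0,0,0],0],[[0,0,0],0],[[0,0,0],0],[[0,0,0],0],[[0,0,0],0],[[0,0,0],0],[[0,0,0],0],[[0,0,0],0],[[0,0,0],0],[[0,0,0],0]]' 0.4 10
```

```text
t: 15.65
tcp_pos: [0.5616, 0.0352, 0.155]
orientation: [-3.142, -0.001, -0.0]
contact_force: [0.6, -0.1, 0.1]
grip_width: 0.996
grasp_force: 0.0
t: 16.85
tcp_pos: [0.5616, 0.035, 0.1552]
orientation: [3.141, 0.0, 0.0]
contact_force: [-1.6, -4.1, 2.7]
grip_width: 0.574
grasp_force: 10.0
```

It is held at 50 mm. Now the levelling arc, pivoting about the rail corner, in two halves.

```bash
python3 -m crank '[[[0.1,0,-0.1],0],[[0.1,0,-0.1],0],[[0.1,0,-0.1],0],[[0.1,0,-0.09],0],[[0.1,0,-0.09],0],[[0.1,0,-0.09],0],[[0.1,0,-0.09],0],[[0.1,0,-0.08],0],[[0,0,0],0]]'
python3 -m crank '[[[0.1,0,-0.07],0],[[0.1,0,-0.07],0],[[0.1,0,-0.06],0],[[0.1,0,-0.06],0],[[0.1,0,-0.06],0],[[0.1,0,-0.06],0],[[0.1,0,-0.05],0],[[0.1,0,-0.05],0],[[0.1,0,-0.1],0],[[0,0,-0.1],0],[[0,0,0],0]]'
python3 - <<'E'
from h import *
save('wrist','w3.png');save('scene','s3.png')
a=cv2.resize(cv2.imread('pics/w3.png')[0:300,150:500],(420,360));b=cv2.resize(cv2.imread('pics/s3.png')[165:270,330:405],None,fx=5,fy=5)
o=np.zeros((525,800,3),np.uint8);o[:360,:420]=a;o[:525,420:795]=b;cv2.imwrite('pics/c3.png',o)
E
```

```text
t: 17.75
tcp_pos: [0.586, 0.0353, 0.1776]
orientation: [-3.141, -0.001, -0.001]
contact_force: [-0.6, -0.1, -4.5]
grip_width: 0.569
grasp_force: 10.0
t: 18.85
tcp_pos: [0.6128, 0.0352, 0.198]
orientation: [-3.142, -0.001, -0.001]
contact_force: [-0.8, 0.4, -3.9]
grip_width: 0.57
grasp_force: 10.0
```

View pics/c3.png

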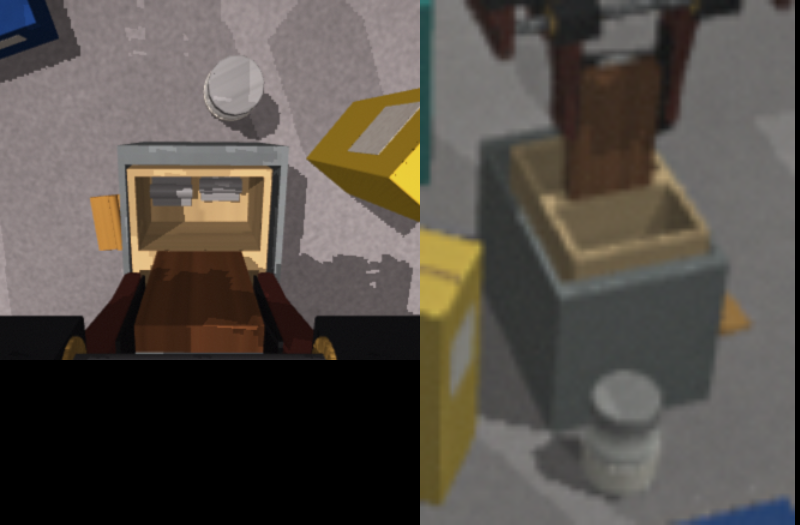

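The wrist and scene views show the caddy hanging level, its rim parallel to the bin's, with the full weight of about 4 N on the gripper. I centre it over the bin (x 0.606) and lift slowly, watching the force.

```bash
python3 -m crank '[[[-0.08,0.02,0],0],[[-0.08,0.02,0],0],[[-0.07,0.02,0],0],[[0,0,0],0],[[0,0,-0.1],0],[[0,0,-0.1],0],[[0,0,-0.15],0],[[0,0,-0.15],0],[[0,0,-0.15],0],[[0,0,-0.15],0],[[0,0,0],0]]'
python3 -m crank '[[[0,0,-0.2],0],[[0,0,-0.2],0],[[0,0,-0.2],0],[[0,0,-0.2],0],[[0,0,-0.2],0],[[0,0,-0.2],0],[[0,0,0],0]]'
```

```text
t: 20.05
tcp_pos: [0.606, 0.0335, 0.2227]
orientation: [-3.142, -0.001, -0.003]
contact_force: [0.2, 1.0, -4.6]
grip_width: 0.569
grasp_force: 10.0
t: 20.75
tcp_pos: [0.606, 0.0334, 0.259]
orientation: [3.142, 0.001, 0.003]
contact_force: [0.9, 0.6, -4.8]
grip_width: 0.572
grasp_force: 10.0
```

```bash
python3 -m crank '[[[0,0,-0.4],0],[[0,0,-0.5],0],[[0,0,-0.4],0],[[-0.05,-0.2,0],0],[[-0.1,-0.4,0],0],[[-0.14,-0.6,0],0],[[-0.14,-0.6,0],0],[[-0.14,-0.6,0],0],[[-0.14,-0.6,0],0],[[-0.14,-0.6,0],0],[[-0.14,-0.6,0],0],[[-0.14,-0.6,0],0]]' - 14
python3 -m crank '[[[-0.14,-0.6,0],0],[[-0.14,-0.6,0],0],[[-0.14,-0.6,0],0],[[-0.14,-0.6,0],0],[[-0.14,-0.6,0],0],[[-0.14,-0.6,0],0],[[-0.14,-0.6,0],0],[[-0.12,-0.5,0],0],[[-0.1,-0.3,0],0],[[0,0,0],0.6],[[0,0,0],0.7],[[0,0,0],0]]'
python3 - <<'E'
from h import *
save('wrist','w4.png');save('scene','s4.png')
a=cv2.resize(cv2.imread('pics/w4.png'),None,fx=.6,fy=.6);b=cv2.resize(cv2.imread('pics/s4.png')[100:230,380:500],None,fx=3,fy=3)
o=np.zeros((390,750,3),np.uint8);o[:240,:384]=a;o[:390,385:745]=b;cv2.imwrite('pics/c4.png',o)
E
```

```text
t: 21.95
tcp_pos: [0.5707, 0.1792, 0.2954]
orientation: [3.142, 0.002, -0.003]
contact_force: [-0.8, 0.4, -4.1]
grip_width: 0.563
grasp_force: 14.0
t: 23.15
tcp_pos: [0.5356, 0.3276, 0.2965]
orientation: [3.134, -0.214, 0.0]
contact_force: [0.1, 0.2, -5.1]
grip_width: 0.568
grasp_force: 14.0
```

View pics/c4.png

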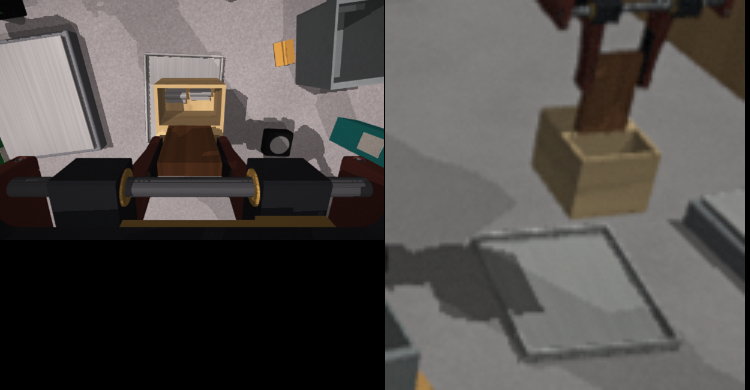

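The caddy hangs level above the tray and is aligned with it. A small shift of about +12 mm in y, then I lower it.

```bash
python3 -m crank '[[[-0.06,-0.2,0],0],[[-0.06,-0.2,0],0],[[0,0,0.3],0],[[0,0,0.6],0],[[0,0,0.6],0],[[0,0,0.6],0],[[0,0,0.6],0],[[0,0,0.6],0],[[0,0,0.5],0],[[0,0,0.3],0],[[0,0,0.2],0],[[0,0,0],0]]'
python3 -m crank '[[[0,0,0.1],0],[[0,0,0.1],0],[[0,0,0.07],0],[[0,0,0],0],[[0,0,0],0]]'
```

```text
t: 24.45
tcp_pos: [0.5334, 0.3397, 0.1667]
orientation: [3.134, -0.213, -0.002]
contact_force: [0.4, -0.3, -5.2]
grip_width: 0.567
grasp_force: 14.0
t: 24.95
tcp_pos: [0.5337, 0.3398, 0.1596]
orientation: [-3.134, 0.213, -0.0]
contact_force: [-0.4, -0.9, -4.0]
grip_width: 0.567
grasp_force: 14.0
```

```bash
python3 -m crank '[[[0,0,0.06],0],[[0,0,0.06],0],[[0,0,0],0],[[0,0,0],0]]'
```

```text
t: 25.35
tcp_pos: [0.5336, 0.3398, 0.1557]
orientation: [3.134, -0.213, -0.0]
contact_force: [-0.6, -0.0, -4.2]
grip_width: 0.568
grasp_force: 14.0
```

```bash
python3 -m crank '[[[0,0,0.07],0],[[0,0,0.07],0],[[0,0,0.07],0],[[0,0,0],0],[[0,0,0],0]]'; python3 -m crank '[[[0,0,0.04],0],[[0,0,0.04],0],[[0,0,0],0]]'
```

```text
t: 25.85
tcp_pos: [0.5339, 0.3398, 0.15]
orientation: [-3.134, 0.213, -0.001]
contact_force: [0.9, -0.2, -1.5]
grip_width: 0.569
grasp_force: 14.0
t: 26.15
tcp_pos: [0.5349, 0.3397, 0.1495]
orientation: [-3.133, 0.214, -0.007]
contact_force: [2.3, -2.4, 4.4]
grip_width: 0.568
grasp_force: 14.0
```

Touched down. I ease the grip to 3 N so that it can settle before opening.

```bash
python3 -m crank '[[[0,0,0],0],[[0,0,0.03],0],[[0,0,0.03],0],[[0,0,0.03],0],[[0,0,0],0],[[0,0,0],0]]' - 3
python3 - <<'E'
from h import *
save('scene','s5.png');b=cv2.resize(cv2.imread('pics/s5.png')[120:230,390:490],None,fx=5,fy=5);cv2.imwrite('pics/c5.png',b)
E
```

```text
t: 26.75
tcp_pos: [0.5336, 0.3399, 0.1442]
orientation: [3.134, -0.213, -0.0]
contact_force: [3.2, -1.2, 3.0]
grip_width: 0.569
grasp_force: 3.0
```

View pics/c5.png

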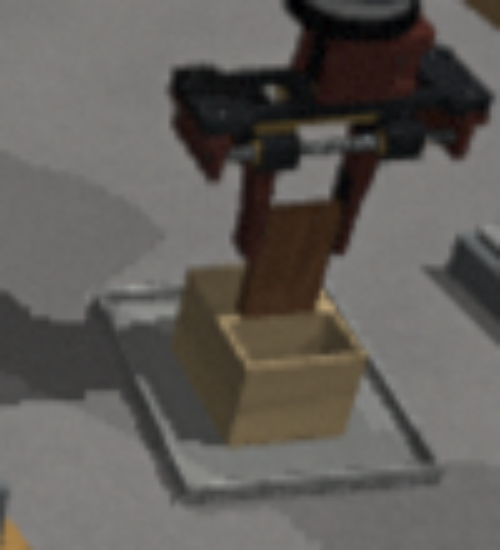

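The caddy sits flat inside the tray's rim, and the height matches the prediction. I release and retreat straight up.

```bash
python3 -m crank '[[[0,0,0],0],[[0,0,0],0],[[0,0,0],0],[[0,0,0],0],[[0,0,0],0],[[0,0,-0.2],0],[[0,0,-0.5],0],[[0,0,-0.7],0],[[0,0,-0.7],0],[[0,0,-0.7],0],[[0,0,-0.7],0],[[0,0,-0.7],0]]' 1
python3 -m crank '[[[0,0,-0.7],0],[[0,0,-0.5],0],[[-0.5,0,0],0],[[-0.5,0,0],0],[[-0.5,0,0],0],[[-0.5,0,0],0],[[0,0,0],0],[[0,0,0],0],[[0,0,0],0]]'
python3 - <<'E'
from h import *
save('scene','s6.png')
E
```

```text
t: 28.0
tcp_pos: [0.5336, 0.3398, 0.2732]
orientation: [-3.133, 0.213, -0.003]
contact_force: [0.2, 1.2, 0.2]
grip_width: 0.997
grasp_force: 0.0
t: 28.9
tcp_pos: [0.4748, 0.3477, 0.3069]
orientation: [-3.134, 0.214, -0.001]
contact_force: [0.1, 0.1, 0.1]
grip_width: 1.0
grasp_force: 0.0
```

View pics/s6.png

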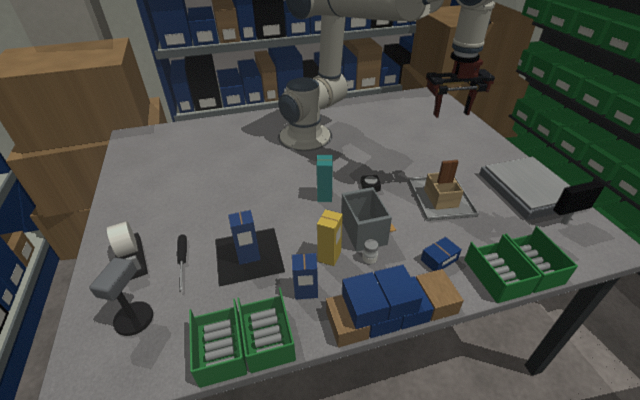

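The carton stands upright on the mat (245,237), the caddy stands in the tray (444,190), and everything else is where it was.

```bash
python3 -c "
from h import *
print(job.hand_in())"
```

```text
the job is handed in; nothing more can be done
None
```

The job is handed in at about 29 s of the 64 s allowed: the blue carton stands upright on the mat, the caddy was levelled in the bin and now stands upright in the tray, both are released, and nothing else appears to have moved.

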